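# Shim the hanging foot of a tube roller mixer until it stops rocking

## Task

The tube roller mixer rocks because its left front foot hangs clear of the steel plate below it. Slide black shims under that foot one at a time, flat, nose first and fully home against the plate's upright stop, until a gentle but firm press with closed fingers on the lug above the foot no longer makes it rock (a millimetre of play is fine); then let go. Do not shove the mixer, and leave unused shims well away from the foot and the other things on the bench where they are.

Things in the scene. Friction and masses are not known exactly. Their poses are not given: they have to be found in the camera images.
- mixer: White tube roller mixer, 190 x 240 x 116 mm, 2 kg, loose on four steel feet; origin: on the bench below its middle; x away from the robot (front faces -x), y to its left, z up. The left front foot hangs: 5 to 7 N on its lug tips the mixer until the foot meets what lies below. It slides if shoved.
- foot (a point): Underside centre of the hanging left front foot (23 mm across, bevelled rim), at x -125, y +85 mm of the mixer. It hangs a few mm to a cm above the plate below it; one shim or a stack of two fills that but for about 1 mm of play, as pressing on the lug shows. Axes as the mixer's.
- press (a point): Top centre of the round steel boss, 26 mm across, on the lug above the hanging foot, 58 mm above the bench: press here; a firm press is 8 to 15 N. The lug, 36 mm wide, underside 45 mm above the bench, reaches 23 mm forward of the foot's centre; the chassis begins 35 mm behind it.
- plate_thin: Steel plate glued to the bench, 5 mm thick. One of the two lies under the hanging foot; the other, to the right, is not used. Flat from x -71 to +14 mm, 60 mm wide; at x +14 mm stands the front face of an upright stop, 30 mm high. Origin: on the bench on the plate's middle line, below the foot if in use; x towards the stop, same way as the mixer's x.
- plate_thick: Steel plate glued to the bench, 10 mm thick. One of the two lies under the hanging foot; the other, to the right, is not used. Flat from x -71 to +14 mm, 60 mm wide; at x +14 mm stands the front face of an upright stop, 30 mm high. Origin: on the bench on the plate's middle line, below the foot if in use; x towards the stop, same way as the mixer's x.
- nose0 (a point): Middle of the tip of shim0's nose, at the height of the shim's upper face (45 mm ahead of its origin, 5 mm up). When the shim is home it is 14 mm beyond the foot's centre in x
- nose1 (a point): The same point of shim1
- nose2 (a point): The same point of shim2
- shim0: Loose flat black plastic shim, 90 x 30 x 5 mm, 30 g, lying flat; origin: centre of its underside; x along its length to the nose, the end whose top is bevelled over the last 12 mm (2 mm thick at the tip); z up. All three are alike.
- shim1: As shim0
- shim2: As shim0
- rack: Bystander: black rack of 32 capped tubes, 110 x 200 x 102 mm; origin: centre of underside
- tipbox: Bystander: clear plastic box 120 x 85 x 60 mm; origin: centre of underside
- jar: Bystander: jar, 60 mm across, 80 mm high; origin: centre of underside
- beaker: Bystander: glass beaker, 64 mm across, 80 mm high; origin: centre of underside
- pen: Bystander: white marker pen, 110 mm long, 12 mm thick, lying along its x axis; origin: under its middle
- vial: Bystander: small jar, 28 mm across, 55 mm high; origin: centre of underside
Mind the look-alikes: they are no part of the job. Leave any orange or yellow look-alike of the shim0 alone.

How it is judged:
On the way, in this order (a step that is already met when the one before it is completed fails the run):
1. the gap is filled: the top shim of the stack is home under the foot, flat, with less than 2.5 mm left between them while the mixer stands level (((x of nose0 in the frame of foot between 0.008 and 0.022 m and y of nose0 in the frame of foot between -0.01 and 0.01 m and z of nose0 in the frame of foot between -0.0025 and 0.001 m and angle between shim0's own z axis and vertical below 0.04 rad) or (x of nose1 in the frame of foot between 0.008 and 0.022 m and y of nose1 in the frame of foot between -0.01 and 0.01 m and z of nose1 in the frame of foot between -0.0025 and 0.001 m and angle between shim1's own z axis and vertical below 0.04 rad) or (x of nose2 in the frame of foot between 0.008 and 0.022 m and y of nose2 in the frame of foot between -0.01 and 0.01 m and z of nose2 in the frame of foot between -0.0025 and 0.001 m and angle between shim2's own z axis and vertical below 0.04 rad)) and height (world z) of press above 0.055 m), for 0.2 s.
2. the closed fingers press on the lug above the foot with over 6 N and it sinks less than 3 mm (all of step 1 and contact force between the fingers and mixer above 6 N and horizontal distance between the grasp point and press below 0.022 m), for 0.3 s.
At the end, for the whole second after the job is handed in: Top shim of the stack home under the foot: nose 8-22 mm beyond the foot's centre, 10 mm sideways, flat, under 2.5 mm of gap; every other shim home too or its nose over 60 mm from the foot; mixer at rest, level (0.02 rad), within 12 mm of its start (all of step 1 and ((x of nose0 in the frame of foot between 0.008 and 0.022 m and y of nose0 in the frame of foot between -0.01 and 0.01 m) or horizontal distance between nose0 and foot above 0.06 m) and ((x of nose1 in the frame of foot between 0.008 and 0.022 m and y of nose1 in the frame of foot between -0.01 and 0.01 m) or horizontal distance between nose1 and foot above 0.06 m) and ((x of nose2 in the frame of foot between 0.008 and 0.022 m and y of nose2 in the frame of foot between -0.01 and 0.01 m) or horizontal distance between nose2 and foot above 0.06 m) and linear speed of mixer below 0.01 m/s and angular speed of mixer below 0.05 rad/s and angle between mixer's own z axis and vertical below 0.02 rad and distance of mixer from where it was at the start of the episode below 0.012 m); the robot touches nothing.
It fails at once if the robot bears on the mixer with over 25 N (contact force between any of the fingers, the arm and mixer above 25 N).
It fails at once if a shim is jammed against the mixer with over 30 N (contact force between any of shim0, shim1, shim2 and mixer above 30 N).
It fails at once if a shim is rammed against a plate with over 25 N (contact force between any of shim0, shim1, shim2 and plate_thin above 25 N or contact force between any of shim0, shim1, shim2 and plate_thick above 25 N).
It fails at once if the mixer is shoved by over 25 mm or tipped by over 0.15 rad (distance of mixer from where it was at the start of the episode above 0.025 m or angle between mixer's own z axis and vertical above 0.15 rad).
It fails at once if a bystander is moved by over 25 mm (distance of any of rack, tipbox, jar, beaker, pen, vial from where it was at the start of the episode above 0.025 m).
It also fails if it takes over 72 s, if anything falls off the work surface, if the arm or the gripper's body presses on something with over 40 N, if the wrist force passes 120 N, or if a joint passes its speed limit or range.

## Robot

A 6-joint arm with a two-finger parallel gripper is mounted at the origin on the work surface. World frame = base frame: x ahead of the robot, y to its left, z up, the work surface at z = 0. Lengths are in m, angles in rad, forces in N, time in s.
With the tool pointing down it reaches from about 0.3 to 0.875 m from the base axis. Payload 6.4 kg.
Tool frame: the origin (TCP) lies at the very end of the fingers, on their centre line; the grasp point (between the pads) lies 19 mm behind it; z points along the fingers, y is the line along which they close (so a half turn about z gives the same grasp; the last joint's range is limited). The gripper opens to 88 mm and grips with 3 to 60 N. Pads are 18 mm wide; open, the fingers measure 123 mm over their backs; the gripper's body (75 mm by 187 mm) begins 45 mm behind the grasp point.
Start: joints at [-1.487, 0.181, 1.607, -0, 1.354, -0.206], TCP at [0.164, -0.551, 0.239] pointing down, gripper open.
Joint ranges: [-2.99, 2.99], [-0.89, 2.07], [0.3, 2.58], [-1.14, 4.28], [0, 2.63], [-3.12, 3.12]. Speed limits (rad/s): [2.57, 2.57, 3.01, 3.14, 3.14, 3.14].

## Interface

Orientations are given as a 3x3 rotation matrix whose columns are the frame's x, y, z axes.
In Python, from bench import r gives the robot as it stands. Calls block until the motion is done:
- r.movep(position, orientation): joint-space move of the TCP to a pose.
- r.move_linear(position, rate=0.15, orientation=None): straight line of the TCP; orientation=None keeps the orientation; rate is the mean speed in m/s.
- r.move_joints(angles): joint-space move.
- r.move_gripper(opening, grip_force=None): opening from 0.0 (shut) to 1.0 (fully open); grip_force is the grip in N (None keeps the last); returns when the fingers have stopped.
- r.dwell(seconds).
- r.solve_ik(position, orientation): joint angles nearest the present ones, or None.
- r.read_state(): the state.
- r.get_image(name): name is "side" or "top" or "wrist"; returns a dict with "pixels" (400x640x3 uint8, red, green, blue), "fov_y" (degrees; the focal length in pixels is half the picture's height over the tangent of half this angle, whatever the lens; pixels are square), "cx", "cy" (the principal point, pixels), "R" (3x3) and "t" (3): a world point X has camera coordinates R X + t. Camera axes: x right, y down, z forward; pixel columns grow to the right and rows downward; lengths in m; the calibration is good to about 2 mm. A picture is of the moment at which its call begins. There is no depth.
A pose or a line that the arm cannot do raises r.IKError and nothing moves.
- r.close_job(): hands the job in; it is judged then, once.
The state is a dict: "t": time; "joint_pos": joint angles; "joint_vel": joint speeds; "joint_efforts": joint torques, N m; "position": TCP position; "orientation": TCP orientation; "contact_force": force on the tool from outside, world axes, zero at the start; "ft_torque": the same for the moment, N m; "gripper_width": opening from 0.0 (shut) to 1.0 (fully open); "grasp_force": force on a finger pad.
Only numpy, scipy, OpenCV 4.12 (cv2) and the standard library are available. Lean on these libraries where they do the work, as an engineer would, in place of code of your own. Each camera call takes 0.05 s, during which the arm holds its last target. There are 200 camera calls.

## Working session

There is one attempt and no reset: what is moved stays moved. The work goes in short steps, each a Python script; the robot and the scene stay as the last script left them, time stands still between calls to the robot, and variables do not carry over. Pictures are saved under pics/ and viewed, at most 10 in all, crops included, and the job is handed in when it is done.

```bash
mkdir -p pics; ls
cat > h.py <<'E'
import numpy as np, cv2
from bench import r
def snap(n,f=None):
    im=r.get_image(n)
    if f: cv2.imwrite('pics/'+f,cv2.cvtColor(np.array(im['pixels']),cv2.COLOR_RGB2BGR))
    return im
def foc(im): return 200/np.tan(np.radians(im['fov_y'])/2)
def ray(im,u,v):
    R=np.array(im['R']);t=np.array(im['t'])
    d=R.T@np.array([(u-im['cx'])/foc(im),(v-im['cy'])/foc(im),1.]); return -R.T@t,d
def onz(im,u,v,z):
    o,d=ray(im,u,v); return o+d*(z-o[2])/d[2]
def proj(im,X):
    c=np.array(im['R'])@np.array(X)+np.array(im['t']); return foc(im)*c[:2]/c[2]+[im['cx'],im['cy']]
def tri(*obs):
    A=np.zeros((3,3));b=np.zeros(3)
    for im,u,v in obs:
        o,d=ray(im,u,v);d=d/np.linalg.norm(d);P=np.eye(3)-np.outer(d,d);A+=P;b+=P@o
    X=np.linalg.solve(A,b)
    return X,[np.round(proj(im,X)-[u,v],1) for im,u,v in obs]
E
python3 - <<'E'
from h import *
for n in('top','side','wrist'):
    im=snap(n,n+'0.png');print(n,im['fov_y'],im['cx'],im['cy'],-np.array(im['R']).T@im['t'],np.round(np.array(im['R'])[2],2))
print(r.read_state()['contact_force'],r.read_state()['t'])
a=cv2.imread('pics/top0.png');b=cv2.imread('pics/side0.png')
E
```

```text
pics
top 54.06635125474254 320.5325167254686 199.7291957302415 [0.42807424 0.02024128 1.35763482] [ 0.06 -0.   -1.  ]
side 44.25367582997552 319.25085298450716 192.08568844272412 [-0.06129114  0.90062509  0.68489355] [ 0.48 -0.72 -0.5 ]
wrist 67.1965616109485 325.4213038212606 202.13673605911646 [ 0.23705549 -0.52849401  0.3831273 ] [-0.28 -0.08 -0.96]
[-0.47690688  0.55130853 -0.50095186] 0.15
```

View pics/top0.png

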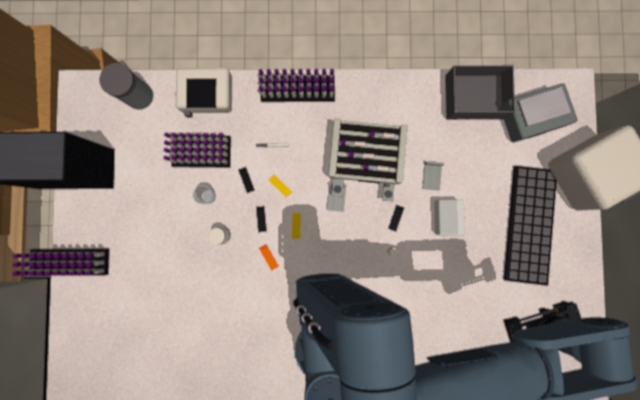

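View pics/side0.png

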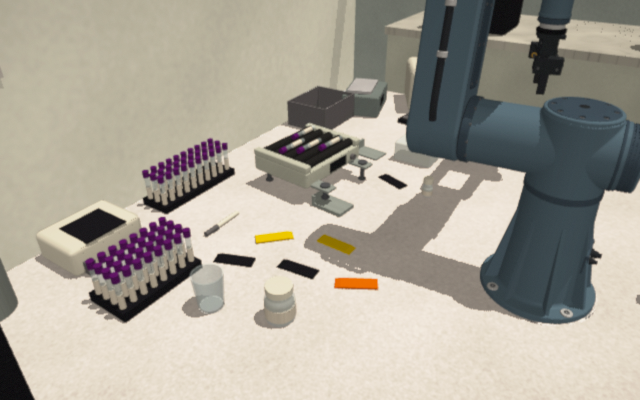

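The top view has x up and y to the left. The black shims are near (247,180), (262,219) and (397,217). The hanging foot's lug is near (337,188) and the mixer near (368,150). The side view shows the same layout, with the lug at (322,187). Next I'll take close wrist views.

```bash
cat >> h.py <<'E'
def down(yaw):  # tool x at yaw in world, z down
    c,s=np.cos(yaw),np.sin(yaw); return np.array([[c,s,0],[s,-c,0],[0,0,-1.]])
E
python3 - <<'E'
from h import *
s=r.read_state();print(np.round(s['orientation'],2))
top=snap('top')
P={}
for n,u,v,z in (('s0',247,180,.005),('s1',262,219,.005),('s2',397,217,.005),('lug',337,188,.058),('mixer',368,150,.116)):
    P[n]=onz(top,u,v,z);print(n,np.round(P[n],3))
# yaw of camera side: cam offset in tool frame
O=np.array(s['orientation']);w=r.get_image('wrist');c=-np.array(w['R']).T@w['t'];print('cam off tool',O.T@(c-s['position']),'fwd',O.T@np.array(w['R'])[2])
for n,(p,yaws) in {'A':((P['s0']+P['s1'])/2,0) ,'F':(P['lug'],0)}.items() if False else []: pass
from itertools import product
for p in (P['s0'],P['s1'],P['s2'],P['lug']):
    for yaw in (0,np.pi):
        for dx in (-.12,-.06,0): print(yaw>1,dx,r.solve_ik([p[0]+dx,p[1],.17],down(yaw)) is not None,end=' ')
    print()
E
```

```text
[[ 0.96  0.29 -0.  ]
 [ 0.29 -0.96  0.  ]
 [ 0.   -0.   -1.  ]]
s0 [0.58  0.275 0.005]
s1 [0.444 0.222 0.005]
s2 [ 0.449 -0.243  0.005]
lug [ 0.545 -0.035  0.058]
mixer [ 0.662 -0.132  0.116]
cam off tool [ 0.07605673 -0.00049565 -0.14530787] fwd [-2.92058825e-01  3.69793394e-04  9.56400286e-01]
False -0.12 True False -0.06 True False 0 True True -0.12 True True -0.06 True True 0 True 
False -0.12 True False -0.06 True False 0 True True -0.12 True True -0.06 True True 0 True 
False -0.12 True False -0.06 True False 0 True True -0.12 True True -0.06 True True 0 True 
False -0.12 True False -0.06 True False 0 True True -0.12 True True -0.06 True True 0 True
```

Run:
```python
from h import *
D=down(np.pi)
import pickle
V={}
def view(n,x,y,z):
    r.movep([x,y,z],D); r.dwell(.15); V[n]=snap('wrist',n+'.png')
view('s2a',.47,-.22,.19); 
view('s2b',.45,-.17,.19)
view('fa',.49,-.09,.17); view('fb',.47,-.02,.17)
view('sa',.54,.20,.20); view('sb',.57,.26,.20)
pickle.dump(V,open('V.pkl','wb'))
print(r.read_state()['t'])
g=lambda n:cv2.imread('pics/'+n+'.png')
cv2.imwrite('pics/m1.png',cv2.resize(np.vstack([np.hstack([g('fa'),g('fb')]),np.hstack([g('sa'),g('sb')])]),(800,500),interpolation=cv2.INTER_AREA))
```

```text
5.7
```

View pics/m1.png

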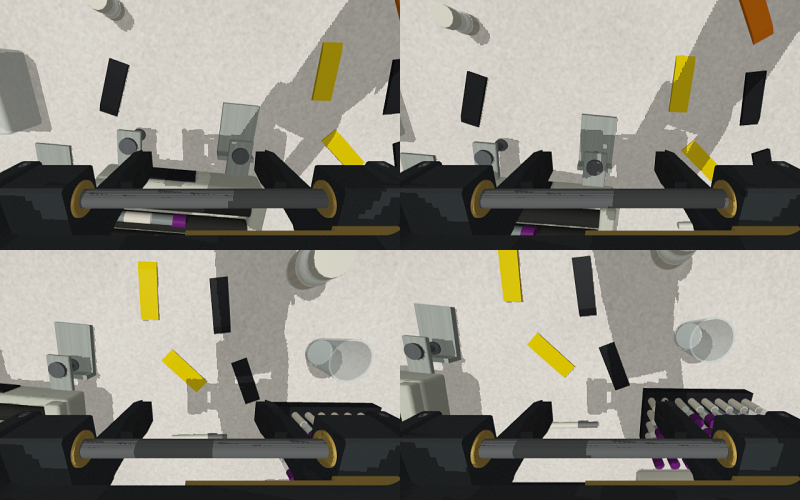

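View pics/fb.png

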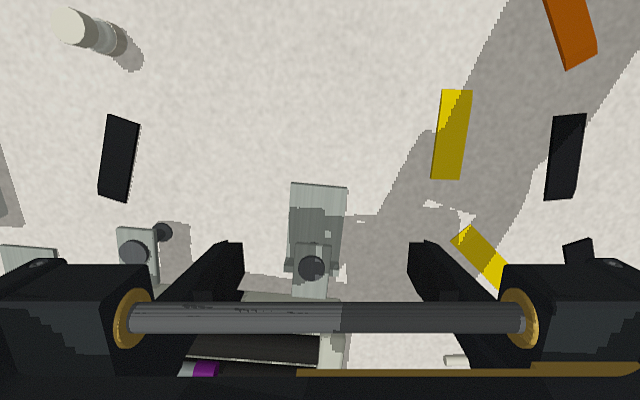

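The wrist frames have image down = +x and right = +y. In fb, the lug boss is at (312,268), the plate's front edge at (291,183)-(348,188), and two shims are at (118,158) and (565,157). Next I'll zoom in on the shims and foot to find the bevelled ends.

```bash
cat > det.py <<'E'
from h import *
import pickle
def shims(im,vmax=60):
    p=np.array(im['pixels']).astype(int); m=((p.max(2)<vmax)).astype(np.uint8)
    m[250:]=0 if False else m[250:]
    cs,_=cv2.findContours(m,cv2.RETR_EXTERNAL,cv2.CHAIN_APPROX_NONE); out=[]
    for c in cs:
        (cx,cy),(w,h),a=cv2.minAreaRect(c)
        if 20<min(w,h)<60 and 60<max(w,h)<140 and cv2.contourArea(c)>.8*w*h:
            X=onz(im,cx,cy,.003); B=cv2.boxPoints(((cx,cy),(w,h),a)); out.append((X,B,c))
    return out
E
python3 - <<'E'
from det import *
V=pickle.load(open('V.pkl','rb'))
T=[]
for n in V:
    for X,B,c in shims(V[n]):
        e=[onz(V[n],*b,.005) for b in B]; l=sorted([np.linalg.norm(e[0]-e[1]),np.linalg.norm(e[1]-e[2])])
        print(n,np.round(X,4),np.round(B.mean(0)),np.round(l,4))
def crop(n,u,v,s=36,w=60,k=6):
    g=cv2.imread('pics/'+n+'.png').astype(float)
    c=g[max(0,v-s-14):v+s+14,max(0,u-s):u+s]; 
    return c
def big(n,u,v,gain,h=50,w=44):
    g=cv2.imread('pics/'+n+'.png').astype(float)[max(0,v-h):v+h,max(0,u-w):u+w]*gain
    return cv2.resize(np.clip(g,0,255).astype(np.uint8),(264,300),interpolation=cv2.INTER_NEAREST)
A=np.hstack([big('fb',118,158,4),big('sa',352,88,4),big('sa',392,209,4)])
B=np.hstack([big('fa',380,225,1.2),big('fb',315,230,1.2),big('sb',370,190,4)])
cv2.imwrite('pics/m2.png',np.vstack([A,B]))
E
```

```text
s2a [ 0.4436 -0.2375  0.003 ] [310. 157.] [0.0293 0.0875]
s2b [ 0.4431 -0.2381  0.003 ] [265. 173.] [0.0298 0.088 ]
fa [ 0.4433 -0.2375  0.003 ] [181. 139.] [0.031  0.0909]
fb [ 0.443  -0.2374  0.003 ] [117. 158.] [0.0326 0.0922]
fb [0.4416 0.2276 0.003 ] [565. 156.] [0.0336 0.0937]
sa [0.5782 0.2801 0.003 ] [393. 209.] [0.0294 0.088 ]
sa [0.4422 0.2275 0.003 ] [352.  88.] [0.0291 0.0888]
sb [0.5788 0.2798 0.003 ] [343. 186.] [0.0289 0.0878]
sb [0.4424 0.2281 0.003 ] [295.  58.] [0.0289 0.0886]
```

View pics/m2.png

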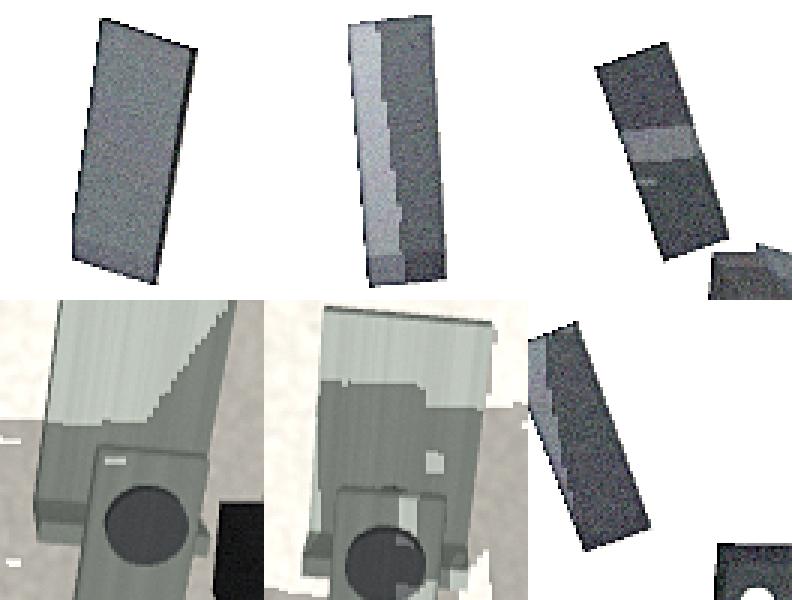

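The shim at (0.442,0.228) has a dark bevel band at its +x end (crop row ~265). The boss is at fa (385,250) and fb (311,268). I'll measure the shim ends from their brightness profiles, then triangulate the boss and the plate.

Run:
```python
from det import *
V=pickle.load(open('V.pkl','rb'))
for n in V:
    im=V[n];p=np.array(im['pixels']).astype(np.float32).mean(2)
    for X,B,c in shims(im):
        B=B[np.argsort([ -onz(im,*b,.005)[0] for b in B])] # far(+x) pair first
        f,b=B[:2],B[2:]; f=f[np.argsort(f[:,0])];b=b[np.argsort(b[:,0])]
        M=cv2.getPerspectiveTransform(np.float32([f[0],f[1],b[1],b[0]]),np.float32([[0,0],[30,0],[30,90],[0,90]]))
        w=cv2.warpPerspective(p,M,(30,90))
        q=w[:,5:25]; hi=np.percentile(q,85,axis=1)
        F=onz(im,*f.mean(0),.005);G=onz(im,*b.mean(0),.005)
        print(n,np.round(X[:2],3),'+x->-x med',np.round(np.median(q,1).reshape(15,6).mean(1),0).astype(int),'hi',np.round(hi.reshape(15,6).mean(1)).astype(int),'yaw',np.round(np.arctan2(*(F-G)[1::-1]),3))
def sub(n,pts):
    g=cv2.cvtColor(np.array(V[n]['pixels']),cv2.COLOR_RGB2GRAY)
    return cv2.cornerSubPix(g,np.float32(pts).reshape(-1,1,2),(4,4),(-1,-1),(3,30,.01)).reshape(-1,2)
a=sub('fa',[(355,165),(414,171)]);b=sub('fb',[(291,183),(348,188)]);print(a,b)
for i in(0,1):print('plate corner',tri((V['fa'],*a[i]),(V['fb'],*b[i])))
def boss(n,u,v):
    p=np.array(V[n]['pixels']).astype(int);m=(p.max(2)<95).astype(np.uint8)
    w=np.zeros_like(m);w[v-18:v+19,u-18:u+19]=m[v-18:v+19,u-18:u+19]
    c=max(cv2.findContours(w,0,1)[0],key=cv2.contourArea);e=cv2.fitEllipse(cv2.convexHull(c));print(n,np.round(e[0],1),np.round(e[1],1));return e[0]
e1=boss('fa',385,250);e2=boss('fb',311,268);print('boss',tri((V['fa'],*e1),(V['fb'],*e2)),onz(V['fa'],*e1,.058),onz(V['fb'],*e2,.058))
cr=lambda n,u,v:cv2.resize(cv2.imread('pics/'+n+'.png')[v-60:v+60,u-50:u+50],(400,480),interpolation=cv2.INTER_NEAREST)
cv2.imwrite('pics/m3.png',np.hstack([cr('fa',385,215),cr('fb',315,230)]))
```

```text
s2a [ 0.444 -0.237] +x->-x med [30 29 32 33 33 34 34 35 35 36 36 37 38 38 36] hi [36 30 33 34 34 35 35 36 36 37 38 38 39 39 40] yaw -0.337
s2b [ 0.443 -0.238] +x->-x med [34 29 31 32 31 32 33 33 33 33 34 35 35 36 34] hi [39 30 33 33 33 33 34 34 34 34 35 36 36 37 39] yaw -0.356
fa [ 0.443 -0.238] +x->-x med [75 30 32 33 33 34 34 34 35 35 36 36 37 38 63] hi [98 31 34 34 35 35 35 36 36 37 37 37 38 39 90] yaw -0.358
fb [ 0.443 -0.237] +x->-x med [88 29 31 31 31 30 31 31 31 31 32 31 32 32 67] hi [126  30  32  32  32  32  32  32  32  32  33  33  33  33 112] yaw -0.359
fb [0.442 0.228] +x->-x med [113  29  30  30  30  30  30  30  30  29  25  20  19  18  69] hi [161  30  31  31  31  31  32  31  31  31  30  30  24  20 108] yaw 0.114
sa [0.578 0.28 ] +x->-x med [28 19 20 20 20 19 21 31 32 26 20 21 21 21 18] hi [32 21 22 21 21 23 25 33 33 29 22 22 22 22 20] yaw 0.377
sa [0.442 0.228] +x->-x med [32 28 26 31 33 27 29 28 28 29 29 29 30 30 28] hi [39 32 40 41 42 43 43 44 45 46 46 47 48 48 47] yaw 0.087
sb [0.579 0.28 ] +x->-x med [28 20 21 20 21 21 21 21 21 22 23 23 23 27 30] hi [33 22 22 22 22 22 23 24 29 32 33 35 36 36 34] yaw 0.364
sb [0.442 0.228] +x->-x med [35 31 46 47 48 49 50 50 51 51 51 52 52 52 50] hi [40 33 48 48 49 50 51 51 52 52 52 53 53 53 51] yaw 0.107
[[356.68143 163.37828]
 [415.3264  169.76859]] [[290.43167 181.53453]
 [346.69482 187.02036]]
plate corner (array([ 0.4682732 , -0.05768039,  0.0025057 ]), [array([-0., -0.]), array([0., 0.])])
plate corner (array([0.47321865, 0.00204913, 0.00913904]), [array([-0.1, -0.6]), array([0.1, 0.5])])
fa [384.2 249.8] [27.  28.2]
fb [310.8 267.7] [26.1 27.7]
boss (array([ 0.54171857, -0.03456121,  0.05519915]), [array([-0. , -0.1]), array([0. , 0.1])]) [ 0.54049342 -0.03511676  0.058     ] [ 0.53999464 -0.03443476  0.058     ]
```

View pics/m3.png

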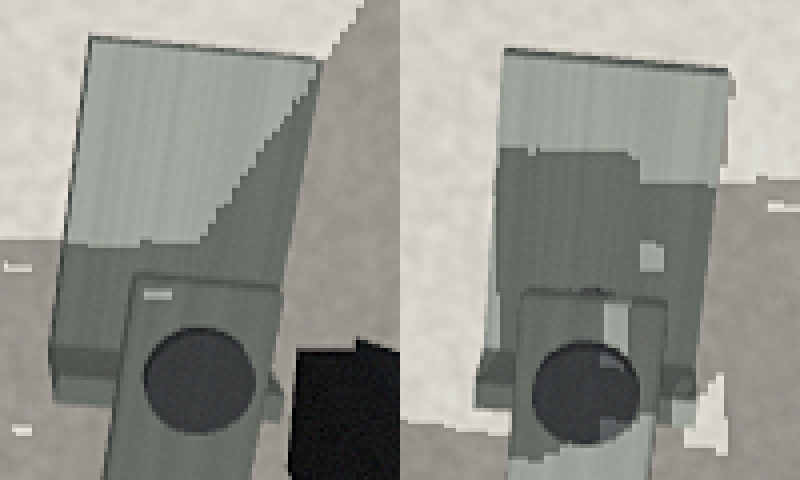

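The plate's front corners and width (60 mm) agree with the boss position to 1.5 mm, and the plate yaw is about −0.083. The thin front face in the crops suggests the 5 mm plate, which I'll check by contact. All the noses point towards +x. Next I'll check the clearance around each grasp.

Run:
```python
from det import *
V=pickle.load(open('V.pkl','rb'));top=snap('top')
B={'jar':(220,233,.08),'beaker':(205,191,.08),'tipbox':(450,216,.06),'vial':(391,250,.055)}
B={k:onz(top,*v)[:2] for k,v in B.items()};print({k:np.round(v,3) for k,v in B.items()})
for n,o,y in (('s0',(.5785,.280),.37),('s1',(.4423,.228),.105),('s2',(.4433,-.2377),-.356)):
    u=np.array([np.cos(y),np.sin(y)]);v=np.array([-u[1],u[0]]);g=np.array(o)-.032*u
    print(n,np.round(g,3),{k:np.round([(b-g)@u,(b-g)@v],3) for k,b in B.items()}, r.solve_ik([*g,.0015],down(y+np.pi)) is not None, r.solve_ik([*g,.0015],down(y+np.pi)))
for n,c in (('fa',[(356.7,163.4),(415.3,169.8)]),('fb',[(290.4,181.5),(346.7,187.0)])):
    p=[onz(V[n],*q,.005) for q in c];d=p[1]-p[0];print(n,np.round(p,4),'w',np.linalg.norm(d),'yaw',-np.arctan2(d[0],d[1]))
y=-.083
print(r.solve_ik([.48,-.03,.007],down(y+np.pi)),r.solve_ik([.54,-.035,.1],down(y+np.pi)))
```

```text
{'jar': array([0.398, 0.347]), 'beaker': array([0.536, 0.398]), 'tipbox': array([ 0.451, -0.408]), 'vial': array([ 0.339, -0.212])}
s0 [0.549 0.268] {'jar': array([-0.111,  0.128]), 'beaker': array([0.035, 0.125]), 'tipbox': array([-0.336, -0.595]), 'vial': array([-0.369, -0.372])} True [ 2.60926415e-01  5.61153544e-01  1.63751869e+00 -4.44089210e-16
  9.42920417e-01 -1.67986991e+00]
s1 [0.41  0.225] {'jar': array([0.001, 0.123]), 'beaker': array([0.143, 0.159]), 'tipbox': array([-0.026, -0.633]), 'vial': array([-0.116, -0.427])} True [ 2.46267777e-01  3.21557024e-01  2.00841901e+00 -4.44089210e-16
  8.11616615e-01 -1.42952855e+00]
s2 [ 0.413 -0.227] {'jar': array([-0.214,  0.533]), 'beaker': array([-0.103,  0.628]), 'tipbox': array([ 0.098, -0.157]), 'vial': array([-0.074, -0.012])} True [-7.54021681e-01  3.27405139e-01  1.99997643e+00 -4.44089210e-16
  8.14211079e-01 -1.96881801e+00]
fa [[ 0.4679 -0.0579  0.005 ]
 [ 0.4746  0.0035  0.005 ]] w 0.06175060390681755 yaw -0.10949377355315558
fb [[ 0.4676 -0.0574  0.005 ]
 [ 0.4737  0.0022  0.005 ]] w 0.05991823972010458 yaw -0.1005672677860042
[-3.09875314e-01  3.32128222e-01  1.97593750e+00 -4.44089210e-16
  8.33526928e-01 -1.79767164e+00] [-2.84172770e-01  2.75356746e-01  1.80012635e+00 -4.44089210e-16
  1.06610956e+00 -1.77196910e+00]
```

```bash
cat >> h.py <<'E'
F=np.array([.5408,-.0346]); YAW=-.10; UX=np.array([np.cos(YAW),np.sin(YAW)]); VY=np.array([-UX[1],UX[0]])
def st(): return r.read_state()
def force(): return np.mean([(r.dwell(.02),st()['contact_force'])[1] for _ in range(4)],axis=0)
def pick(o,y,off=0.,op=.6):   # off: gripper centre shift along shim y
    u=np.array([np.cos(y),np.sin(y)]);g=np.array(o)-.032*u+off*np.array([-u[1],u[0]])
    r.move_gripper(op); r.movep([*g,.09],down(y+np.pi)); r.move_linear([*g,.0015],.1)
    r.move_gripper(0.,15); s=st(); print('grip',s['gripper_width']*.088,s['grasp_force'],s['t'])
    r.move_linear([*g,.07],.12)
def at(x,z,y=0.): return [*(F+x*UX+y*VY),z]
E
python3 - <<'E'
from h import *
pick((.4433,-.2377),-.356)
r.movep(at(-.107,.07),down(YAW+np.pi))
r.move_linear(at(-.107,.02),.1); f0=force();print('f0',f0)
z=.0165
while z>.0045:
    r.move_linear(at(-.107,z),.02); f=force()-f0
    if f[2]>1.2: break
    z-=.001
print('contact z',z,f,st()['position'],st()['t'],st()['gripper_width']*.088)
snap('side','side1.png');snap('wrist','w1.png')
E
```

```text
grip 0.030030816366083225 14.993672668933868 9.825
f0 [ 0.0469848  -0.15171442  0.20250229]
contact z 0.010499999999999995 [-0.09169574  0.64074655  2.03877908] [ 0.43450012 -0.02396935  0.01062633] 14.3833 0.029047183904768865
```

```bash
python3 -c "
import cv2,numpy as np
a=cv2.imread('pics/side1.png')[150:240,270:400];b=cv2.imread('pics/w1.png')[60:300,200:460]
cv2.imwrite('pics/m4.png',np.vstack([cv2.resize(a,(520,360),interpolation=2),cv2.resize(b,(520,240))[:240]]))"
```

```text
(no output)
```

View pics/m4.png

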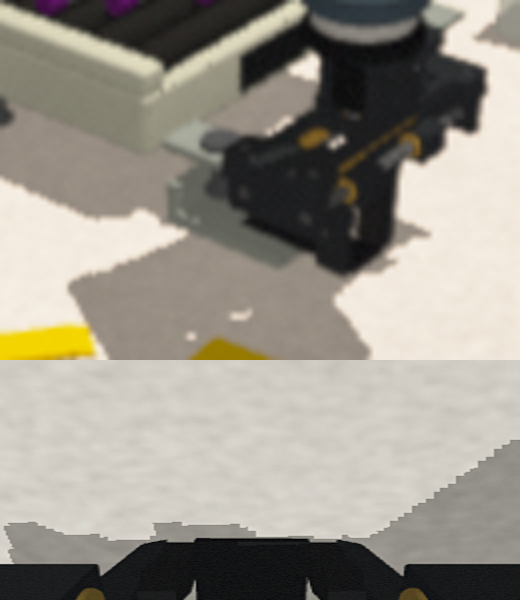

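The side crop shows the shim held over the plate, but the arm hides the nose. I'll check the plate's thickness from the unobstructed first side image.

Run:
```python
from h import *
im=snap('side');g=cv2.imread('pics/side0.png',0)
for x in(-.05,-.04,-.03):
    X=F+x*UX+.030*VY
    p=[proj(im,[*X,z]) for z in(0,.005,.010)];print(np.round(p,1).tolist())
    u=int(round(p[0][0]));v=int(p[2][1]);print(v-6,g[v-6:v+14,u])
for x in(-.06,-.04,-.03):
    X=F+x*UX-.145*UX[::-1]*[0,1]*0  # unused
print(st()['contact_force'],st()['t'])
```

```text
[[332.5, 214.7], [332.5, 213.0], [332.5, 211.4]]
205 [158 157 157 161 161 152 130 103 100 124 190 229 232 231 230 231 230 230
 227 198]
[[329.4, 213.4], [329.4, 211.7], [329.5, 210.1]]
204 [157 157 160 161 157 141 115  98 117 182 228 233 234 233 232 231 231 231
 230 207]
[[326.4, 212.1], [326.4, 210.4], [326.4, 208.8]]
202 [ 90  95 127 158 159 152 130 104  99 122 185 226 232 234 233 232 231 230
 231 231]
[2.40920326e-03 1.13730049e-01 2.61537551e+00] 14.5333
```

The band in the side image measures about 3.5 px (1.7 px would mean 5 mm), so this is the 10 mm plate. That agrees with the contact height. Now I'll slide the shim in.

```bash
cat >> h.py <<'E'
def slide(x0,x1,z,f0,fmax=5.):
    x=x0
    while x<x1:
        x+= .005 if x<-.070 else .001
        r.move_linear(at(x,z),.04); f=np.mean([(r.dwell(.01),st()['contact_force'])[1] for _ in range(3)],axis=0)-f0
        a=-(f[:2]@UX)
        if a>fmax: break
    print('slide end',round(x,4),'axial',a,'f',np.round(f,2),'t',st()['t'],'w',st()['gripper_width']*.088); return x
E
python3 - <<'E'
from h import *
f0=np.array([.05,-.15,.2])
x=slide(-.107,-.056,.0110,f0)
E
```

```text
slide end -0.063 axial 5.7744185762857825 f [-5.8   0.01  7.22] t 18.0333 w 0.029251282613257615
```

```bash
cat >> h.py <<'E'
def release(x,z):
    r.move_gripper(.6); r.move_linear(at(x-.05,z+.002),.12); r.move_linear(at(x-.05,.09),.15)
def press(fstop=9.,zmin=.0445):
    r.move_gripper(0.,15); r.movep(at(-.009,.075),down(YAW+np.pi)); r.move_linear(at(-.009,.0615),.08); f0=force()
    z=.0615;L=[]
    while z>zmin:
        z-=.0005; r.move_linear(at(-.009,z),.02); r.dwell(.05); s=st(); f=np.array(s['contact_force'])-f0
        L.append((round(z*1e3,1),round(s['position'][2]*1e3,1),round(f[2],1)))
        if f[2]>fstop: break
    return L
E
python3 - <<'E'
from h import *
release(-.063,.011)
snap('wrist','w2.png');snap('side','side2.png')
L=press();print(L,st()['t'])
r.dwell(.5);print(st()['contact_force'])
snap('side','side3.png')
a=cv2.imread('pics/side2.png')[150:240,270:400];b=cv2.imread('pics/w2.png')[60:380]
cv2.imwrite('pics/m5.png',np.vstack([cv2.resize(a,(400,280),interpolation=2),cv2.resize(b,(400,200)),cv2.resize(cv2.imread('pics/side3.png')[150:240,270:400],(400,120))]))
E
```

```text
[(61.0, np.float64(61.3), np.float64(-1.1)), (60.5, np.float64(60.5), np.float64(-0.8)), (60.0, np.float64(59.9), np.float64(-0.8)), (59.5, np.float64(59.5), np.float64(-1.2)), (59.0, np.float64(59.0), np.float64(-0.7)), (58.5, np.float64(58.5), np.float64(0.5)), (58.0, np.float64(58.2), np.float64(2.1)), (57.5, np.float64(57.5), np.float64(3.2)), (57.0, np.float64(57.4), np.float64(6.8)), (56.5, np.float64(57.3), np.float64(12.7))] 24.6333
[-5.36132867  3.59972085 12.26886669]
```

View pics/m5.png

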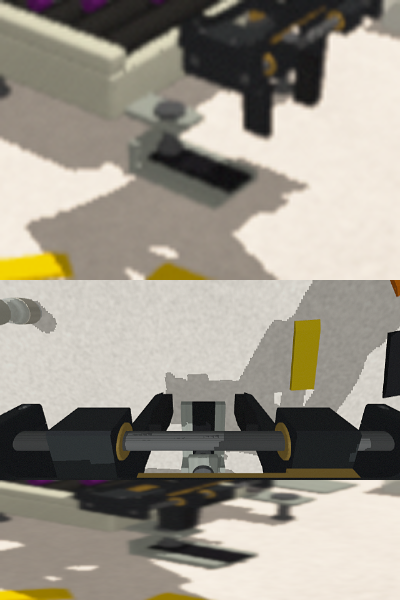

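The lug sank about 1 mm under 12 N, so one shim fills the gap. The pictures show the shim flat on the plate with its nose under the foot. I'll let go, check where its tail lies, and see whether the mixer moved.

Run:
```python
from det import *
r.move_linear(at(-.009,.085),.05); r.movep(at(-.05,.17,-.06),down(YAW+np.pi)); r.dwell(.3)
im=snap('wrist','w3.png'); p=np.array(im['pixels']).astype(int)
q=np.array([proj(im,[*(F-.076*UX+s*VY),.015]) for s in(-.015,.015)]);print('expected tail corners',np.round(q,1))
m=(p.max(2)<60).astype(np.uint8); 
cs=[c for c in cv2.findContours(m,0,1)[0] if cv2.contourArea(c)>300]
for c in cs:
    if cv2.pointPolygonTest(c,tuple(map(float,q.mean(0)+[0,12])),False)>=0:
        ap=cv2.approxPolyDP(c,3,True).reshape(-1,2)
        for a in ap: X=onz(im,*a,.015)[:2]-F;print(a,np.round([X@UX,X@VY],4))
u,v=map(int,proj(im,[*F,.058]));w=np.zeros_like(m);w[v-18:v+19,u-18:u+19]=(p.max(2)<95)[v-18:v+19,u-18:u+19]
c=max(cv2.findContours(w,0,1)[0],key=cv2.contourArea);e=cv2.fitEllipse(cv2.convexHull(c));print('boss',onz(im,*e[0],.058),e[1])
print(st()['t'],st()['contact_force'])
cv2.imwrite('pics/m6.png',cv2.imread('pics/w3.png'))
```

```text
expected tail corners [[368.7 162.6]
 [398.8 162.7]]
[398 164] [-0.0747  0.0143]
[369 164] [-0.0746 -0.0147]
[366 244] [ 0.0126 -0.0141]
[369 224] [-0.0105 -0.0118]
[394 224] [-0.0106  0.0147]
boss [ 0.55612169 -0.03577288  0.058     ] (36.142555236816406, 58.441131591796875)
26.775 [ 0.06392981 -0.43525031 -0.09561182]
```

View pics/m6.png

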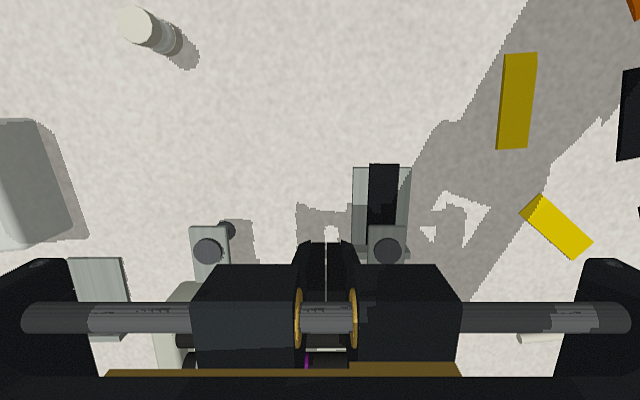

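The view shows the shim flat, its tail at (383,164), which is 75 mm ahead of the foot (76 expected), and centred sideways. The boss is at (387,250) and nothing is touching the mixer. Handing the job in.

Run:
```python
from h import *
print(onz(snap('wrist'),387,250,.058)); print(r.close_job())
```

```text
[ 0.53988688 -0.03525284  0.058     ]
the job is handed in; nothing more can be done
None
```

I slid one shim home under the hanging foot; with about 12 N on the lug it sank only about 1 mm and the mixer stayed put, so I let go and handed the job in (the verdict wasn't shown).

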